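# Clamp the glaze jar in the sprung jar holder

## Robot

A 7-joint arm with a two-finger parallel gripper is mounted at the origin on a cart in front of the work surface, level with it; the furniture and walls round the work are solid. World frame = base frame: x ahead of the robot, y to its left, z up, the work surface at z = 0. Lengths are in m, angles in rad, forces in N, time in s.
With the tool pointing down it reaches from about 0.425 to 0.925 m from the base axis. Payload 6.8 kg.
Tool frame: the origin (TCP) lies at the very end of the fingers, on their centre line; the grasp point (between the pads) lies 19 mm behind it; z points along the fingers, x is the direction in which the jaws open and shut, and the axes are right-handed (so a half turn about z gives the same grasp; the last joint's range is limited). The gripper opens to 85 mm and grips with 20 to 120 N. Pads are 22 mm wide; open, the fingers measure 114 mm over their backs; the gripper's body (76 mm by 85 mm) begins 54 mm behind the grasp point. The pads swing forward as they close: fully open they stand 13 mm farther back than shut.
Start: joints at [1.168, 0.477, 0.022, 1.555, -0.011, 1.109, -0.083], TCP at [0.196, -0.646, 0.231] pointing down, gripper open.
Joint ranges: [-2.96, 2.96], [-0.34, 2.1], [-1.41, 1.46], [0.24, 2.44], [-1.37, 4.51], [0.17, 1.92], [-2.96, 2.96]. Speed limits (rad/s): [2.39, 2.39, 3.14, 3.14, 3.14, 3.14, 3.14].

## Interface

Orientations are given as a rotation vector (axis times angle).
In Python, from bench import * gives the robot as it stands.
- The arm moves only by the tool servo_tool, never from a script. Its argument "increments" is one flat list of numbers, 7 for each row, row after row: the shift along the tool's x, y, z in mm, then the turn, a rotation vector about the tool's x, y, z in rad, then the finger opening in mm, from 0 to 85.4. In form: [tx, ty, tz, wx, wy, wz, fingers, tx, ty, tz, wx, wy, wz, fingers, ...]. A call has exactly 8 rows; each row shifts and turns the commanded pose from where the row before left it, along the tool's axes as they then stand; what a row does not reach is not made up. A row lasts 1/8 s, in which the tool goes at most 62.5 mm and 10.7 degrees, less where a joint would pass 70% of its speed; a pose out of reach is approached as far as the arm can. A call is refused whole if a number of a shift passes 62.5 or a number of a turn 0.188, either way. A call with a gripper value outside its range is refused whole. The fingers move at their own pace and stop on an object; "squeeze" is the grip in N (left out, the last holds). Time passes only in rows, so rows that do not move let the fingers close, or fill a call up. It gives the time, the measured TCP pose, the force and the opening at its end, in the units of the state.
- get_obs(): the state, without advancing time (a new reading comes with each control period).
- grab_frame(name): name is "side" or "top"; returns (picture, depth): 420x560x3 uint8, red, green, blue; 420x560 float32, m along the optical axis (not along the pixel's ray), 0 where there is no reading.
- calibration(name): a dict with "fx", "fy", "cx", "cy" (pixels), "eye" and "orientation" of the camera in the world. Camera axes: x right, y up, looking along -z (the intrinsics and any distortion apply to the point x, -y, -z); pixel columns grow to the right and rows downward; lengths in m; the calibration is good to about 2 mm. A picture is of the moment at which its call begins. calibration takes no time and is no camera call.
- hand_in(): hands the job in, once; it reports no verdict.
The state is a dict: "clock": time; "joints": joint angles; "qvel": joint speeds; "tau": joint torques, N m; "tcp_pos": TCP position; "orientation": TCP orientation; "contact_force": force on the tool from outside, world axes, zero at the start; "moment": the same for the moment, N m; "grip_width": finger opening in m.
Only numpy, scipy, OpenCV 4.12 (cv2) and the standard library are available. Lean on these libraries where they do the work, as an engineer would, in place of code of your own. Each camera call takes 0.05 s, during which the arm holds its last target.

## Task

Take the small glaze jar with the blue lid that stands in the open middle of the table (not the one in the row at the back) and load it in the grey jar holder: with the jar held just above the holder's low steel lip, press the orange sprung jaw back with it, lower the jar into the gap so that it stands upright on the seat, roughly in the middle of the jaw's width, and let go, so that the jaw clamps it against the lip.

Things in the scene. Friction and masses are not known exactly. Their poses are not given: they have to be found in the camera images.
- blue_jar_center (a point): Centre, half-way up, of the upright glaze jar with the blue screw lid (the two loose jars near it have white lids and are not wanted). Jar 45 mm tall, body 42 mm in diameter, lid 43 mm over the top 11 mm, 50 to 105 g; z axis up; round, grasp it at any yaw. Its underside is 22.5 mm below this point.
- seat (a point): Grey jar holder, fixed: top of its seat floor, 20 mm above the table, under the clamped jar's axis. x axis (level): from lip to jaw, the way the jaw is pressed back; y along the lip; z up. Steel lip: x = -29 to -21 mm, 60 mm long, 10 mm above the floor. Base plate x = -60 to 115, y = -43 to 43 mm. Spring housing x = 62 to 105 mm, 42 mm above the floor. Fingers that close along y clear lip and jaw.
- jaw_face (a point): Top middle of the black face, turned to the lip, of the orange sprung jaw; moves with it. At rest 2.5 mm past the seat in x and 33 mm above the floor. Axes as the seat's. Jaw 52 mm wide, 10 mm thick, face flat and upright down to the floor. The gap to the lip, 23.5 mm at rest, is too narrow for the jar: press the jaw back 19 mm or more.
- jaw (a joint): How far the jaw is pressed back along the seat's x axis, in m: 0 at rest, 0.045 at its stop, about 0.018 with the jar clamped. A spring pushes it towards the lip, 3 N at rest, 7.5 N at 0.030; let go, it closes by itself in about a third of a second.
There are look-alikes about, which are no part of the job. What is shaped like the part that bears blue_jar_center but pink or red is not meant.

How it is judged:
By the outcome, as a careful person would: the job done as asked, in the order asked, and still so for the second after the job is handed in, with the robot touching nothing.
It also fails if it takes over 38 s, if anything falls off the work surface, if the arm or the gripper's body presses on something with over 40 N, if the wrist force passes 120 N, or if a joint passes its speed limit or range.

## Working session

There is one attempt and no reset: what is moved stays moved. The work goes in short steps, Python scripts to look and compute and a tool call to move; the robot and the scene stay as the last step left them, time stands still between calls to the robot, and variables do not carry over. Pictures are saved under pics/ and viewed, and the job is handed in when it is done.

Besides the shell and the picture viewer there is one more tool, called after "Emit:" in YAML: its name, and indented under it one key for each argument. servo_tool: Moves the arm, as the interface text tells. Its arguments: {"type":"object","properties":{"increments":{"type":"array","items":{"type":"number"}},"squeeze":{"type":"number"}},"required":["increments"]}

```bash
ls; mkdir -p pics
cat > h.py <<'E'
from bench import *
import numpy as np, cv2
from scipy.spatial.transform import Rotation as R
def save(n,fn):
    p,d=grab_frame(n); cv2.imwrite(f'pics/{fn}.png',p[:,:,::-1]); np.savez(f'pics/{fn}.npz',p=p,d=d); return p,d
def crop(fn,x0,y0,x1,y1,s):
    p=np.load(f'pics/{fn}.npz')['p'][y0:y1,x0:x1,::-1]
    cv2.imwrite(f'pics/{fn}_c{x0}_{y0}.png',cv2.resize(p,None,fx=s,fy=s,interpolation=cv2.INTER_CUBIC))
def Rm(o):
    o=np.array(o,float); return o if o.shape==(3,3) else R.from_rotvec(o).as_matrix()
def W(n,u,v,d):
    c=calibration(n)
    a=np.array([(u-c['cx'])/c['fx']*d,-(v-c['cy'])/c['fy']*d,-d])
    return np.array(c['eye'])+Rm(c['orientation'])@a
def Wz(n,u,v,z):
    c=calibration(n); e=np.array(c['eye']); r=W(n,u,v,1.)-e
    return e+r*(z-e[2])/r[2]
E
python3 - <<'E'
from h import *
for n in('side','top'): print(calibration(n)); save(n,n+'0')
print(get_obs())
E
```

```text
pics
{'fx': 414.45415486308957, 'fy': 414.45415486308957, 'cx': 281.3521609579769, 'cy': 209.2964197765516, 'eye': array([ 0.35670487, -0.69520717,  0.72319872]), 'orientation': array([ 0.81017544, -0.08235222, -0.13959259])}
{'fx': 446.86564638508764, 'fy': 446.86564638508764, 'cx': 270.56588822185495, 'cy': 208.12111288351997, 'eye': array([ 0.3344224 , -0.02307112,  1.10627397]), 'orientation': array([ 0.15200451, -0.10132158, -1.56838737])}
{'clock': 0.1, 'joints': array([ 1.16787343,  0.4777583 ,  0.0223146 ,  1.55630449, -0.01151219,
        1.10928794, -0.08308203]), 'qvel': array([ 5.44790136e-04, -1.96197464e-03,  5.78028445e-05, -1.31926849e-03,
        5.94851107e-05,  1.32098900e-03,  1.70406876e-03]), 'tau': array([ 4.88167541e-03, -5.97755349e+01,  1.61351714e+00, -2.81954759e+01,
        1.27769104e-02,  5.07928751e-03,  3.22895801e-05]), 'tcp_pos': array([ 0.19599895, -0.64538558,  0.23041529]), 'orientation': array([-2.52296665e+00,  1.87046248e+00,  2.14269254e-03]), 'contact_force': array([-0.49431751, -0.11031574, -0.37811887]), 'moment': array([0.03627784, 0.00840234, 0.00044749]), 'grip_width': 0.08546337529871392}
```

View pics/side0.png

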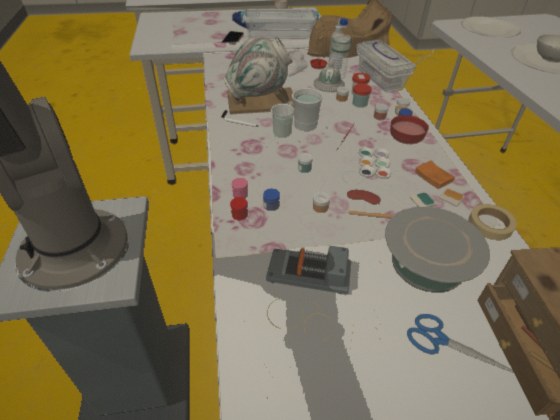

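View pics/top0.png

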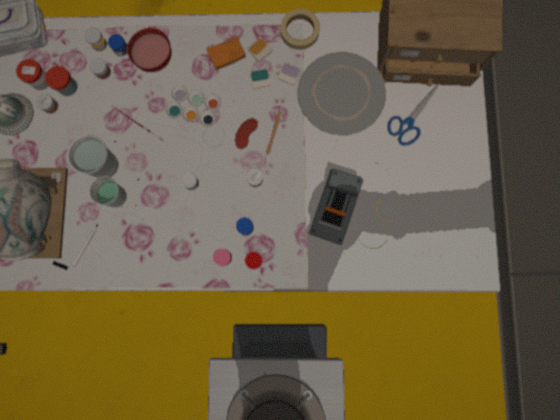

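Candidates: blue lid at side (272,200) / top (245,226), in the open middle; blue lid in the back row at side (405,115) / top (118,44), not wanted. Pink at top (222,257) and red at (254,260) are excluded by colour. I'll confirm this in crops.

Run:
```python
from h import *
crop('side0',210,150,370,310,5) if 0 else crop('side0',215,165,365,300,5)
crop('top0',200,160,380,290,4)
```

```text
(no output)
```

View pics/side0_c215_165.png

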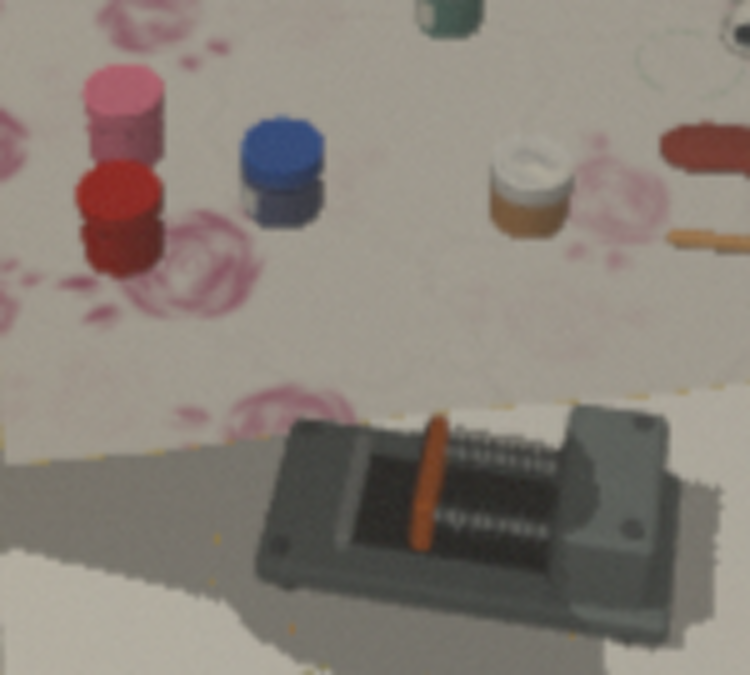

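View pics/top0_c200_160.png

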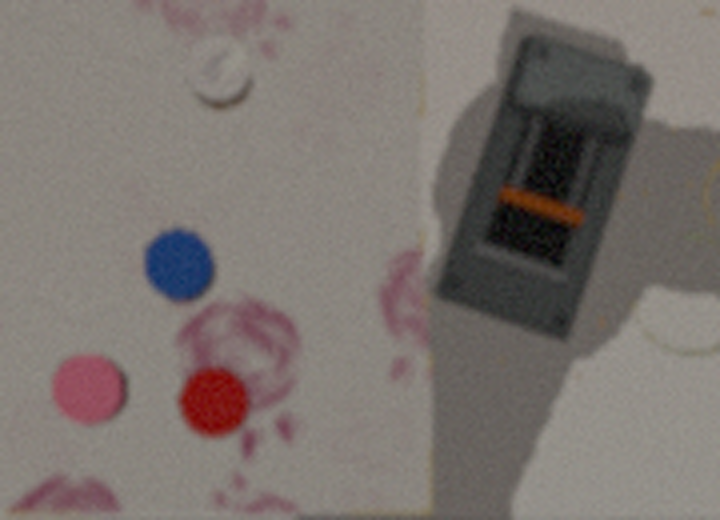

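Run:
```python
from h import *
def cv(x0,y0,s,X,Y): return x0+(X+.5)/s-.5, y0+(Y+.5)/s-.5
def T(X,Y,z=None,cam='top'):
    u,v=cv(200,160,4,X,Y) if cam=='top' else cv(215,165,5,X,Y)
    d=np.load(f'pics/{cam}0.npz')['d']; dd=d[int(round(v)),int(round(u))]
    return np.round((W(cam,u,v,dd))*1000,1), (None if z is None else np.round(Wz(cam,u,v,z)*1000,1))
for n,X,Y,z in [('lid',180,264,.045),('lipL',480,249,.030),('lipR',564,277,.030),('jawfL',500,199,.053),('jawfR',580,225,.053),('jawmid',542,206,.053),('baseBL',440,295,.02),('baseBR',568,340,.02),('base mid',500,295,.02),('hTL',522,40,.062),('hTR',650,78,.062),('hBL',512,98,.062),('hBR',630,140,.062),('hmid',580,75,.062),('floor',520,230,.02),('floor',530,240,.02)]: print(n,*T(X,Y,z))
print('side')
for n,X,Y,z in [('lid',283,148,.045),('jaw1',441,416,.053),('jaw2',420,548,.053),('lipU',360,435,.03),('lipD',342,545,.03),('hTL',573,406,.062),('hBL',555,565,.062),('hTR',667,414,.062),('hBR',650,575,.062),('BL',262,570,.02),('TL',295,422,.02)]: print(n,*T(X,Y,z,'side'))
```

```text
lid [464.8  73.4  46.3] [464.9  73.5  45. ]
lipL [ 475.5 -107.1   29.1] [ 475.4 -107.    30. ]
lipR [ 458.3 -157.3   29.1] [ 458.2 -157.2   30. ]
jawfL [ 502.2 -117.5   53.7] [ 502.3 -117.6   53. ]
jawfR [ 491.6 -169.2   17.8] [ 486.5 -164.5   53. ]
jawmid [ 497.4 -141.9   57.1] [ 498.  -142.3   53. ]
baseBL [448.6 -83.1  19.7] [448.5 -83.1  20. ]
baseBR [ 4.227e+02 -1.625e+02 -4.000e-01] [ 421.  -159.9   20. ]
base mid [ 448.4 -119.4   20.4] [ 448.5 -119.5   20. ]
hTL [ 608.3 -136.2   17.5] [ 597.1 -131.6   62. ]
hTR [ 573.5 -207.    61.6] [ 573.4 -207.    62. ]
hBL [ 563.  -125.6   56.2] [ 561.7 -125.    62. ]
hBR [ 545.  -201.7   15.1] [ 535.9 -194.    62. ]
hmid [ 575.7 -165.8   60.8] [ 575.5 -165.6   62. ]
floor [ 488.2 -132.3   20.8] [ 488.3 -132.4   20. ]
floor [ 482.  -138.2   20.8] [ 482.1 -138.3   20. ]
side
lid [465.7  71.2  42.7] [465.4  68.6  45. ]
jaw1 [ 507.2 -122.    53.1] [ 507.2 -122.    53. ]
jaw2 [ 490.5 -169.4   25.2] [ 485.1 -190.3   53. ]
lipU [ 474.7 -109.1   31. ] [ 474.9 -108.2   30. ]
lipD [ 458.7 -160.5   21.8] [ 457.5 -166.8   30. ]
hTL [581.1 -79.7   0.8] [ 562.1 -131.9   62. ]
hBL [ 540.2 -198.5   42.3] [ 534.9 -212.9   62. ]
hTR [ 6.236e+02 -9.010e+01  1.000e-01] [ 600.8 -141.9   62. ]
hBR [ 577.9 -208.    41.1] [ 571.1 -223.    62. ]
BL [ 424.3 -162.5   13.4] [ 423.6 -167.4   20. ]
TL [449.2 -87.   18.7] [449.  -88.1  20. ]
```

Run:
```python
from h import *
for cam in('top','side'):
    d=np.load(f'pics/{cam}0.npz'); p=d['p'].astype(int); d=d['d']; v,u=np.indices(d.shape)
    c=calibration(cam); A=np.stack([(u-c['cx'])/c['fx']*d,-(v-c['cy'])/c['fy']*d,-d],-1)
    P=(A@Rm(c['orientation']).T+np.array(c['eye']))*1000
    x,y,z=P[...,0],P[...,1],P[...,2]
    reg=(x>400)&(x<630)&(y>-240)&(y<-60)
    t=P[(x>440)&(x<490)&(y>40)&(y<105)]
    t=t[(t[:,2]<10)]; print(cam,'table z',np.median(t[:,2]))
    for nm,m in [('all',reg&(z>14)),('housing',reg&(z>58)&(x>520)),]:
        r=cv2.minAreaRect(P[m][:,:2].astype(np.float32)); print(nm,m.sum(),r)
    # orange
    m=reg&(p[...,0]>p[...,2]+50)&(z>48); q=P[m]; print('orange',m.sum(),q.mean(0),cv2.minAreaRect(q[:,:2].astype(np.float32)))
    s=(x>430)&(x<500)&(y>40)&(y<105)&(z>38); q=P[s]; print('jar',s.sum(),cv2.minEnclosingCircle(q[:,:2].astype(np.float32)),np.median(q,0))
    # neighbors of jar
    s=(x>380)&(x<560)&(y>0)&(y<160)&(z>20); n,l,st,ce=cv2.connectedComponentsWithStats(s.astype(np.uint8))
    for i in range(1,n):
        if st[i,4]>20: print('obj',np.median(P[l==i],0),st[i,4])
```

```text
top table z -0.07050418344778375
all 2442 ((515.666259765625, -148.321533203125), (85.94570922851562, 173.28297424316406), 70.54033660888672)
housing 492 ((568.7608032226562, -166.95643615722656), (74.91822052001953, 42.47776794433594), 70.38606262207031)
orange 67 [ 498.06171671 -142.04818311   51.35648771] ((498.12188720703125, -142.0952911376953), (49.39826202392578, 8.35187816619873), 69.40412139892578)
jar 245 ((465.36419677734375, 75.2391586303711), 21.412994384765625) [464.35082453  75.14848279  43.43837485]
obj [464.10903817  75.07100999  43.33508807] 260
obj [392.6013574  127.09520112  43.18689415] 215
obj [390.03516531  53.03380277  43.13600269] 150
side table z 0.6925015677161639
all 2865 ((516.8294067382812, -152.87014770507812), (87.45602416992188, 174.74415588378906), 70.23390197753906)
housing 572 ((569.6742553710938, -170.92950439453125), (76.68988037109375, 42.479190826416016), 70.26506805419922)
orange 72 [ 497.71336519 -149.16944809   52.22607989] ((499.01239013671875, -146.14146423339844), (50.521854400634766, 8.21410083770752), 70.30426025390625)
jar 180 ((464.5045166015625, 70.9331283569336), 22.511003494262695) [465.36846618  69.58880484  43.85954028]
obj [394.35688102 113.56333982  42.67894038] 199
obj [464.91879055  62.60481746  43.03185946] 262
obj [390.54718873  40.12735389  43.27921838] 160
```

```bash
cat >> h.py <<'E'
S=np.array([490.6,-141.3]); XH=np.array([.942,-.335]); YH=np.array([.335,.942])
def st():
    o=get_obs(); M=Rm(o['orientation']); p=np.array(o['tcp_pos'])*1000
    q=p[:2]-S
    print('t',round(o['clock'],2),'tcp',p.round(1),'xaxis deg',np.degrees(np.arctan2(M[1,0],M[0,0])).round(2),'z',M[:,2].round(3),'holder xy',(q@XH).round(1),(q@YH).round(1),'F',np.round(o['contact_force'],1),'Fh',np.round(o['contact_force'][:2]@XH,1),'M',np.round(o['moment'],2),'w',round(o['grip_width']*1000,1),'q',np.round(o['joints'],2))
    return p,M
def plan(wps,p=None,M=None):
    # wps: (target xyz, target xaxis deg, nrows); prints rows, tool kept vertical
    if p is None: p,M=st()
    for t,a,n in wps:
        t=np.array(t,float)
        c,s=np.cos(np.radians(a)),np.sin(np.radians(a))
        G=np.array([[c,s,0],[s,-c,0],[0,0,-1.]])
        for i in range(n):
            sh=M.T@((t-p)/(n-i)); w=R.from_matrix(M.T@G).as_rotvec()/(n-i)
            print(*sh.round(1),*w.round(4)); p=p+M@sh; M=M@R.from_rotvec(w).as_matrix()
    return p,M
E
python3 - <<'E'
from h import *
p,M=st()
p,M=plan([((480,-230,200),-109.6,8)],p,M)
print();plan([((465,73,110),-109.6,6)],p,M)
E
```

```text
t 0.1 tcp [ 196.  -645.4  230.4] xaxis deg -73.1 z [-0.001  0.002 -1.   ] holder xy -108.6 -573.5 F [-0.5 -0.1 -0.4] Fh -0.4 M [0.04 0.01 0.  ] w 85.5 q [ 1.17  0.48  0.02  1.56 -0.01  1.11 -0.08]
-39.4 -49.1 3.9 0.0001 0.0002 0.0796
-43.1 -45.8 3.9 0.0001 0.0002 0.0796
-46.6 -42.2 3.9 0.0001 0.0002 0.0796
-49.9 -38.4 3.8 0.0001 0.0002 0.0796
-52.7 -34.3 3.8 0.0001 0.0002 0.0796
-55.3 -30.0 3.8 0.0001 0.0002 0.0796
-57.5 -25.5 3.8 0.0001 0.0002 0.0796
-59.4 -20.8 3.8 0.0001 0.0002 0.0796

-46.7 19.3 15.0 -0.0 -0.0 -0.0
-46.7 19.3 15.0 -0.0 -0.0 -0.0
-46.7 19.3 15.0 -0.0 -0.0 -0.0
-46.7 19.3 15.0 -0.0 -0.0 -0.0
-46.7 19.3 15.0 -0.0 -0.0 -0.0
-46.7 19.3 15.0 -0.0 -0.0 -0.0
```

Emit:
servo_tool:
  increments: [-39, -48, 4, 0, 0, 0.08, 85, -42, -45, 4, 0, 0, 0.08, 85, -45, -42, 4, 0, 0, 0.08, 85, -48, -38, 4, 0, 0, 0.08, 85, -51, -34, 4, 0, 0, 0.08, 85, -54, -30, 4, 0, 0, 0.08, 85, -56, -25, 4, 0, 0, 0.08, 85, -56, -20, 4, 0, 0, 0.077, 85]
  squeeze: 60

```text
clock: 1.1
tcp_pos: [0.477, -0.242, 0.1991]
orientation: [1.808, -2.569, -0.0]
contact_force: [0.1, 0.3, 0.1]
grip_width: 0.085
```

Run:
```python
from h import *
plan([((465,73,110),-109.6,7)])
```

```text
t 1.1 tcp [ 477.  -242.   199.1] xaxis deg -109.75 z [-0. -0. -1.] holder xy 21.0 -99.4 F [0.1 0.3 0.1] Fh -0.1 M [-0.03 -0.03  0.  ] w 85.0 q [ 0.41  0.29 -0.07  1.92  0.02  0.94 -1.59]
-41.8 16.8 12.7 0.0 -0.0 -0.0004
-41.8 16.8 12.7 0.0 -0.0 -0.0004
-41.8 16.8 12.7 0.0 -0.0 -0.0004
-41.8 16.8 12.7 0.0 -0.0 -0.0004
-41.8 16.8 12.7 0.0 -0.0 -0.0004
-41.8 16.7 12.7 0.0 -0.0 -0.0004
-41.8 16.7 12.7 0.0 -0.0 -0.0004
```

Emit:
servo_tool:
  increments: [-42, 17, 12.5, 0, 0, 0, 85, -42, 17, 12.5, 0, 0, 0, 85, -42, 17, 12.5, 0, 0, 0, 85, -42, 17, 12.5, 0, 0, 0, 85, -42, 17, 12.5, 0, 0, 0, 85, -42, 16.5, 12.5, 0, 0, 0, 85, -41, 16, 12.5, 0, 0, 0, 85, 0, 0, 0, 0, 0, 0, 85]

```text
clock: 2.1
tcp_pos: [0.4629, 0.0752, 0.111]
orientation: [1.819, -2.561, -0.003]
contact_force: [-0.9, -0.8, -0.7]
grip_width: 0.0853
```

Run:
```python
from h import *
st()
for n in('top','side'): save(n,n+'1')
crop('top1',170,150,330,280,5);crop('side1',195,120,345,240,5)
```

```text
t 2.1 tcp [462.9  75.2 111. ] xaxis deg -109.24 z [-0.002  0.001 -1.   ] holder xy -98.6 194.7 F [-0.9 -0.8 -0.7] Fh -0.6 M [-0.04  0.01  0.04] w 85.3 q [-0.09  0.32 -0.23  2.13  0.11  0.7  -2.31]
```

View pics/top1_c170_150.png

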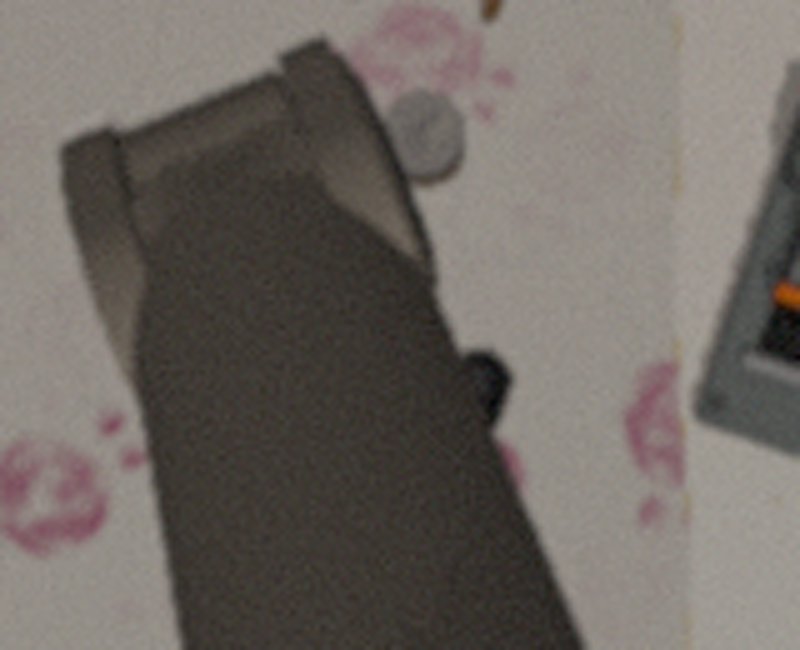

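View pics/side1_c195_120.png

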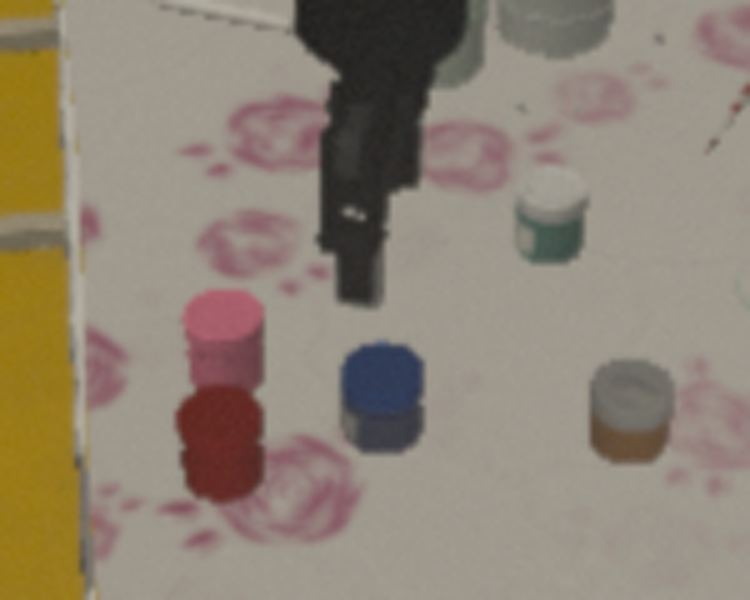

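```bash
cat >> h.py <<'E'
def proj(n,P):
    c=calibration(n); q=Rm(c['orientation']).T@(np.array(P)/1000-np.array(c['eye']))
    return c['cx']+c['fx']*q[0]/-q[2], c['cy']-c['fy']*q[1]/-q[2]
E
python3 - <<'E'
from h import *
p,M=st()
for off in (44,50,56):
  for zz in (0,13):
   print(off,zz,proj('side',p+M@[off,0,-zz]))
d=np.load('pics/side1.npz')['d']
for v in (150,160,165,170,176,178): print(v,W('side',267,v,d[v,267])*1000, W('side',263,v,d[v,263])*1000, W('side',271,v,d[v,271])*1000)
plan([((465,73,110),-109.6,2),((465,73,5),-109.6,6)])
E
```

```text
t 2.2 tcp [463.6  71.4 111.6] xaxis deg -109.56 z [-0.001 -0.    -1.   ] holder xy -96.7 191.4 F [ 0.5 -0.9  0.1] Fh 0.8 M [-0.02 -0.   -0.01] w 85.2 q [-0.09  0.32 -0.23  2.13  0.11  0.7  -2.3 ]
44 0 (np.float64(266.49786569689735), np.float64(184.0374058411917))
44 13 (np.float64(266.47523712573394), np.float64(179.6395935392564))
50 0 (np.float64(265.9473635590756), np.float64(185.68843145132735))
50 13 (np.float64(265.91939142824543), np.float64(181.28614531374672))
56 0 (np.float64(265.3918320060468), np.float64(187.3545409144408))
56 13 (np.float64(265.3584189389529), np.float64(182.94788390749375))
150 [447.22933458   5.29782279 223.71120453] [439.01707337   6.12013625 223.87737132] [456.0716764    8.86181162 220.41171611]
160 [ 4.46420237e+02 -1.94110654e-01  2.02286279e+02] [438.33694828   2.61567384 200.99199415] [458.3104057   24.20948118 183.15587156]
165 [448.0178552   12.58665772 179.40309441] [439.77341147  16.10258708 177.56297206] [457.11840178  15.50743248 176.29537672]
170 [446.41923631   0.6012291  175.25926523] [438.03973126   2.46834349 174.66796237] [457.71612245  19.46903908 159.49722721]
176 [448.24939292  15.30488097 146.93799879] [439.8865335   19.83667868 144.2074096 ] [458.2974481   23.25012401 139.54090044]
178 [448.47251079  17.20981106 139.70206567] [439.86528371  20.17292528 138.23563662] [457.85311897  19.99587987 136.45618921]
t 2.2 tcp [463.6  71.4 111.6] xaxis deg -109.56 z [-0.001 -0.    -1.   ] holder xy -96.7 191.4 F [ 0.5 -0.9  0.1] Fh 0.8 M [-0.02 -0.   -0.01] w 85.2 q [-0.09  0.32 -0.23  2.13  0.11  0.7  -2.3 ]
-1.0 -0.4 0.8 0.0003 -0.0004 0.0004
-1.0 -0.4 0.8 0.0003 -0.0004 0.0004
0.0 -0.0 17.5 -0.0 0.0 -0.0
0.0 -0.0 17.5 -0.0 0.0 -0.0
0.0 -0.0 17.5 -0.0 0.0 -0.0
0.0 -0.0 17.5 -0.0 0.0 -0.0
0.0 -0.0 17.5 -0.0 0.0 -0.0
-0.0 -0.0 17.5 -0.0 0.0 -0.0
```

Emit:
servo_tool:
  increments: [-1, -0.5, 17, 0, 0, 0, 85, 0, 0, 17, 0, 0, 0, 85, 0, 0, 17, 0, 0, 0, 85, 0, 0, 17, 0, 0, 0, 85, 0, 0, 17, 0, 0, 0, 85, 0, 0, 13, 0, 0, 0, 85, 0, 0, 8, 0, 0, 0, 85, 0, 0, 0, 0, 0, 0, 85]

```text
clock: 3.2
tcp_pos: [0.4646, 0.0719, 0.0055]
orientation: [1.81, -2.567, -0.0]
contact_force: [-0.1, 1.3, -0.3]
grip_width: 0.0849
```

Run:
```python
from h import *
save('side','side2');st()
crop('side2',215,140,345,240,6)
```

```text
t 3.25 tcp [464.8  72.2   5.9] xaxis deg -109.62 z [-0. -0. -1.] holder xy -95.8 192.4 F [ 0.2 -0.2 -0.8] Fh 0.3 M [ 0.03 -0.03 -0.01] w 85.2 q [-0.14  0.51 -0.18  2.18  0.2   0.46 -2.38]
```

View pics/side2_c215_140.png

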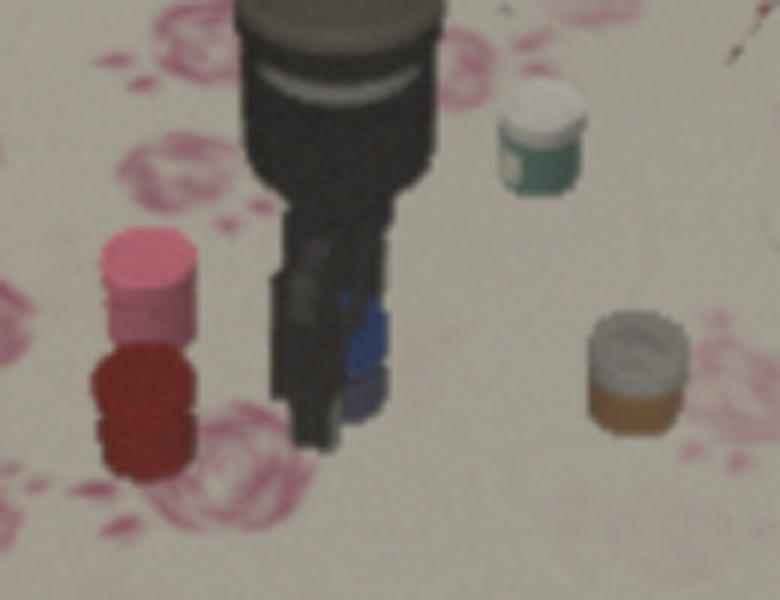

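The side view shows the blue jar (crop about (365,360)) between the fingers, with the near fingertip at crop (315,445). Closing now.

Emit:
servo_tool:
  increments: [0, 0, 0, 0, 0, 0, 60, 0, 0, 0, 0, 0, 0, 45, 0, 0, 0, 0, 0, 0, 35, 0, 0, 0, 0, 0, 0, 30, 0, 0, 0, 0, 0, 0, 30, 0, 0, 0, 0, 0, 0, 30, 0, 0, 0, 0, 0, 0, 30, 0, 0, 0, 0, 0, 0, 30]
  squeeze: 60

```text
clock: 4.25
tcp_pos: [0.4651, 0.0725, 0.0064]
orientation: [-1.81, 2.567, -0.001]
contact_force: [-0.8, 0.2, 5.7]
grip_width: 0.0415
```

Run:
```python
from h import *
p,M=st()
t=lambda x,y,z: (*(S+x*XH+y*YH),z)
p,M=plan([((*p[:2],105),-109.6,3),((*S+0*XH,1)[:0] or t(-62,0,105),-109.6,5)],p,M)
```

```text
t 4.25 tcp [465.1  72.5   6.4] xaxis deg -109.6 z [ 0.001  0.    -1.   ] holder xy -95.6 192.9 F [-0.8  0.2  5.7] Fh -0.8 M [-0.06  0.22  0.02] w 41.5 q [-0.14  0.51 -0.18  2.18  0.2   0.46 -2.38]
-0.0 -0.0 -32.9 -0.0003 0.0001 -0.0
-0.0 -0.0 -32.9 -0.0003 0.0001 -0.0
-0.0 -0.0 -32.9 -0.0003 0.0001 -0.0
38.6 -6.8 -0.0 0.0 -0.0 0.0
38.6 -6.8 -0.0 0.0 -0.0 0.0
38.6 -6.8 -0.0 0.0 -0.0 0.0
38.6 -6.8 -0.0 0.0 -0.0 0.0
38.6 -6.8 -0.0 0.0 -0.0 0.0
```

Emit:
servo_tool:
  increments: [0, 0, -15, 0, 0, 0, 30, 0, 0, -40, 0, 0, 0, 30, 0, 0, -44, 0, 0, 0, 30, 38, -7, 0, 0, 0, 0, 30, 39, -7, 0, 0, 0, 0, 30, 39, -7, 0, 0, 0, 0, 30, 39, -7, 0, 0, 0, 0, 30, 38, -6, 0, 0, 0, 0, 30]

```text
clock: 5.25
tcp_pos: [0.4316, -0.1221, 0.1057]
orientation: [-1.81, 2.567, -0.001]
contact_force: [0.5, 0.2, -0.6]
grip_width: 0.0416
```

Emit:
servo_tool:
  increments: [0, 0, 0, 0, 0, 0, 30, 0, 0, 0, 0, 0, 0, 30, 0, 0, 0, 0, 0, 0, 30, 0, 0, 0, 0, 0, 0, 30, 0, 0, 0, 0, 0, 0, 30, 0, 0, 0, 0, 0, 0, 30, 0, 0, 0, 0, 0, 0, 30, 0, 0, 0, 0, 0, 0, 30]

```text
clock: 6.25
tcp_pos: [0.432, -0.1209, 0.1048]
orientation: [1.811, -2.567, -0.0]
contact_force: [-0.4, -0.3, -0.8]
grip_width: 0.0411
```

Run:
```python
from h import *
st()
save('top','top3');save('side','side3');st()
crop('side3',225,180,365,300,5);crop('top3',260,140,400,260,5)
```

```text
t 6.25 tcp [ 432.  -120.9  104.8] xaxis deg -109.61 z [-0.  0. -1.] holder xy -62.1 -0.4 F [-0.4 -0.3 -0.8] Fh -0.3 M [-0.02 -0.04 -0.03] w 41.1 q [ 0.28  0.3  -0.16  2.18  0.08  0.67 -1.86]
t 6.35 tcp [ 432.  -120.9  104.8] xaxis deg -109.61 z [ 0. -0. -1.] holder xy -62.1 -0.4 F [ 0.2  0.7 -0.9] Fh -0.1 M [-0.01 -0.02 -0.03] w 41.3 q [ 0.28  0.3  -0.16  2.18  0.08  0.67 -1.86]
```

View pics/side3_c225_180.png

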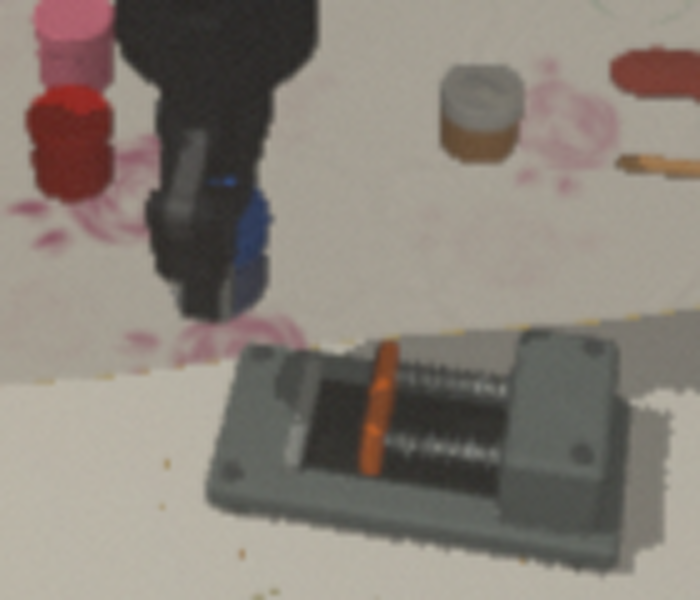

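View pics/top3_c260_140.png

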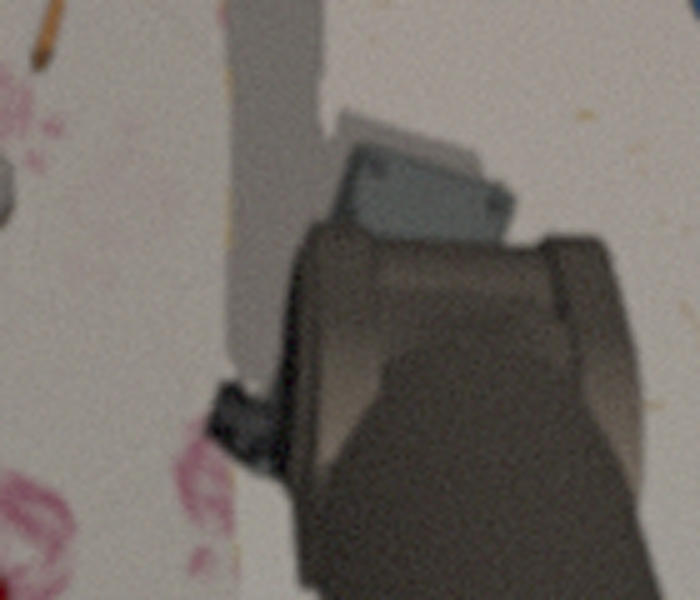

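Emit:
servo_tool:
  increments: [0, 0, 20, 0, 0, 0, 30, 0, 0, 20, 0, 0, 0, 30, 0, 0, 16, 0, 0, 0, 30, 0, 0, 8, 0, 0, 0, 30, 0, -10, 1, 0, 0, 0, 30, 0, -15, 0, 0, 0, 0, 30, 0, -7, 0, 0, 0, 0, 30, 0, -2, 0, 0, 0, 0, 30]

```text
clock: 7.35
tcp_pos: [0.465, -0.1326, 0.0401]
orientation: [-1.81, 2.567, -0.001]
contact_force: [-0.5, -1.0, -2.1]
grip_width: 0.0416
```

Run:
```python
from h import *
save('side','side4');st()
crop('side4',225,180,365,300,5)
```

```text
t 7.4 tcp [ 464.7 -132.5   40. ] xaxis deg -109.62 z [ 0.001 -0.    -1.   ] holder xy -27.3 -0.4 F [ 0.4  0.7 -1.4] Fh 0.1 M [-0.03  0.01 -0.05] w 41.2 q [ 0.26  0.46 -0.14  2.14  0.12  0.55 -1.88]
```

View pics/side4_c225_180.png

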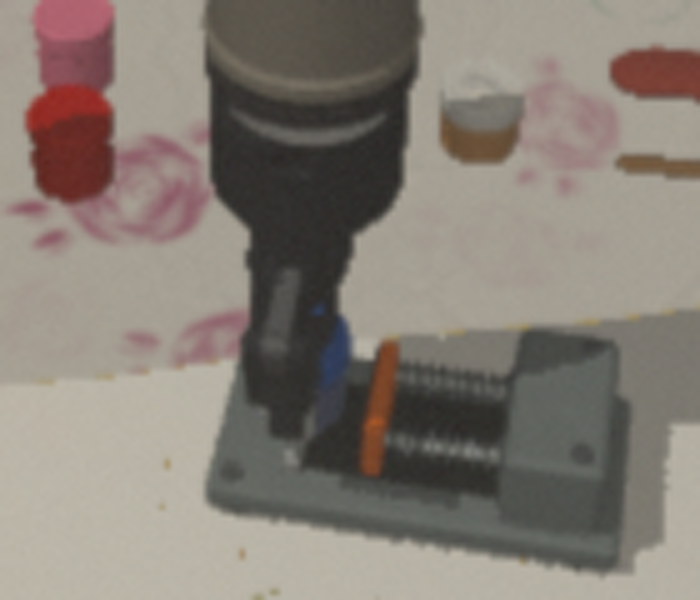

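Side view: jar (crop about (335,370)) is over the lip, in front of the jaw (380,400), upright. Now pressing.

Emit:
servo_tool:
  increments: [0, -3, 0, 0, 0, 0, 30, 0, -3, 0, 0, 0, 0, 30, 0, -2, 0, 0, 0, 0, 30, 0, -2, 0, 0, 0, 0, 30, 0, -2, 0, 0, 0, 0, 30, 0, -2, 0, 0, 0, 0, 30, 0, 0, 0, 0, 0, 0, 30, 0, 0, 0, 0, 0, 0, 30]

```text
clock: 8.4
tcp_pos: [0.4767, -0.1369, 0.0397]
orientation: [1.81, -2.567, -0.001]
contact_force: [-2.9, 1.5, 0.5]
grip_width: 0.0415
```

Run:
```python
from h import *
save('side','side5')
for i in range(3): st()
crop('side5',225,180,365,300,5)
```

```text
t 8.45 tcp [ 476.8 -136.9   39.7] xaxis deg -109.6 z [-0.001  0.    -1.   ] holder xy -14.5 -0.4 F [-3.9  1.2  0.3] Fh -4.1 M [0.28 0.74 0.04] w 41.1 q [ 0.27  0.47 -0.14  2.11  0.12  0.56 -1.87]
t 8.45 tcp [ 476.8 -136.9   39.7] xaxis deg -109.6 z [-0.001  0.    -1.   ] holder xy -14.5 -0.4 F [-3.9  1.2  0.3] Fh -4.1 M [0.28 0.74 0.04] w 41.1 q [ 0.27  0.47 -0.14  2.11  0.12  0.56 -1.87]
t 8.45 tcp [ 476.8 -136.9   39.7] xaxis deg -109.6 z [-0.001  0.    -1.   ] holder xy -14.5 -0.4 F [-3.9  1.2  0.3] Fh -4.1 M [0.28 0.74 0.04] w 41.1 q [ 0.27  0.47 -0.14  2.11  0.12  0.56 -1.87]
```

View pics/side5_c225_180.png

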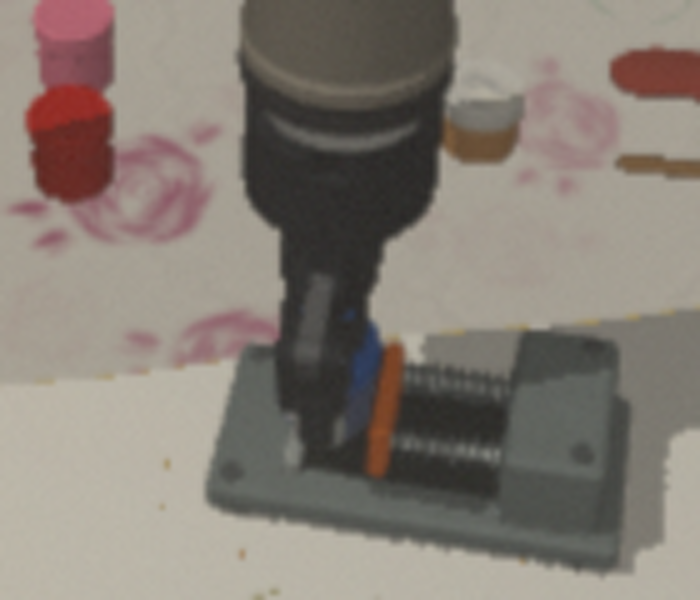

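The jaw (crop about (386,410)) has moved back a few mm and the force is about 4 N, as the position predicts. Pressing on.

Emit:
servo_tool:
  increments: [0, -3, 0, 0, 0, 0, 30, 0, -3, 0, 0, 0, 0, 30, 0, -3, 0, 0, 0, 0, 30, 0, -3, 0, 0, 0, 0, 30, 0, -3, 0, 0, 0, 0, 30, 0, -3, 0, 0, 0, 0, 30, 0, -1, 0, 0, 0, 0, 30, 0, 0, 0, 0, 0, 0, 30]

```text
clock: 9.45
tcp_pos: [0.4945, -0.1432, 0.0397]
orientation: [1.81, -2.566, -0.002]
contact_force: [-5.3, 2.7, 3.1]
grip_width: 0.0415
```

Run:
```python
from h import *
save('side','side6');st();save('top','top6')
st()
crop('side6',225,180,365,300,5);crop('top6',290,150,400,260,5)
```

```text
t 9.5 tcp [ 494.5 -143.2   39.7] xaxis deg -109.61 z [-0.002  0.    -1.   ] holder xy 4.3 -0.4 F [-5.3  2.6  2.9] Fh -5.9 M [0.44 1.09 0.05] w 41.0 q [ 0.27  0.5  -0.14  2.07  0.12  0.58 -1.86]
t 9.55 tcp [ 494.5 -143.1   39.7] xaxis deg -109.6 z [-0.001  0.    -1.   ] holder xy 4.3 -0.4 F [-5.5  2.8  1.9] Fh -6.1 M [0.51 1.09 0.03] w 41.3 q [ 0.27  0.5  -0.14  2.07  0.12  0.58 -1.86]
```

View pics/side6_c225_180.png

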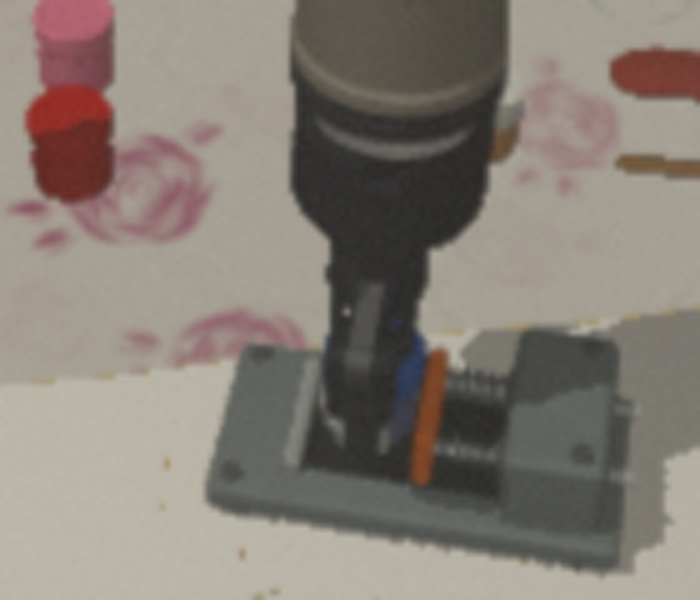

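View pics/top6_c290_150.png

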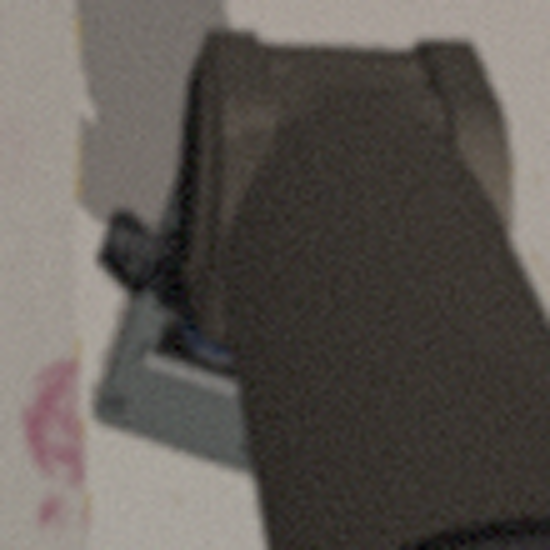

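```bash
cat >> h.py <<'E'
def cloud(fn,cam):
    f=np.load(f'pics/{fn}.npz'); p=f['p'].astype(int); d=f['d']; v,u=np.indices(d.shape)
    c=calibration(cam); A=np.stack([(u-c['cx'])/c['fx']*d,-(v-c['cy'])/c['fy']*d,-d],-1)
    P=(A@Rm(c['orientation']).T+np.array(c['eye']))*1000
    H=np.stack([(P[...,:2]-S)@XH,(P[...,:2]-S)@YH,P[...,2]],-1)
    return p,P,H
E
python3 - <<'E'
from h import *
for fn in('side0','side3','side5','side6'):
    p,P,H=cloud(fn,'side')
    m=(abs(H[...,1])<45)&(H[...,0]>-20)&(H[...,0]<50)&(p[...,0]>p[...,2]+40)&(p[...,0]>1.6*p[...,1])&(H[...,2]>45)
    q=H[m]; print(fn,m.sum(),np.median(q,0),np.percentile(q[:,0],[5,95]),np.percentile(q[:,1],[2,98]))
p,P,H=cloud('side6','side')
m=(abs(H[...,1])<30)&(abs(H[...,0])<35)&(p[...,2]>p[...,0]+25)
q=H[m];print('blue',m.sum(),q[:,0].min(),q[:,0].max(),q[:,2].min(),q[:,2].max())
E
```

```text
side0 71 [ 9.18753473 -9.12235702 52.28022472] [ 5.99343246 12.84507056] [-26.96361123  19.32856261]
side3 69 [ 9.08606654 -8.41388284 52.52451422] [ 6.01046766 12.79707263] [-26.44890604  19.69373849]
side5 73 [12.14776436 -8.1542146  52.37815125] [ 8.57464232 15.42080877] [-27.73427755  20.39488721]
side6 69 [30.19366779 -9.2113423  52.54021584] [27.09790422 33.72357532] [-26.89149362  18.26283341]
blue 32 17.422745165330248 25.101222944079502 69.73100898646744 79.32736471041612
```

Jaw travel measured from the orange top is about 21 mm (19 or more needed), force about 6 N, and the jar is still just above the lip height. Pressing 1 mm more, then lowering.

Emit:
servo_tool:
  increments: [0, -1, 0, 0, 0, 0, 30, 0, 0, 3, 0, 0, 0, 30, 0, 0, 3, 0, 0, 0, 30, 0, 0, 2, 0, 0, 0, 30, 0, 0, 2, 0, 0, 0, 30, 0, 0, 1, 0, 0, 0, 30, 0, 0, 0.5, 0, 0, 0, 30, 0, 0, 0, 0, 0, 0, 30]

```text
clock: 10.55
tcp_pos: [0.4952, -0.1436, 0.0281]
orientation: [1.81, -2.566, -0.002]
contact_force: [-6.9, 2.6, 3.6]
grip_width: 0.0414
```

Run:
```python
from h import *
save('side','side7');st()
crop('side7',225,180,365,300,5)
```

```text
t 10.6 tcp [ 495.2 -143.6   28.1] xaxis deg -109.61 z [-0.002  0.    -1.   ] holder xy 5.1 -0.6 F [-6.5  2.2  2.5] Fh -6.9 M [0.43 1.17 0.01] w 41.5 q [ 0.27  0.52 -0.13  2.07  0.12  0.56 -1.87]
```

View pics/side7_c225_180.png

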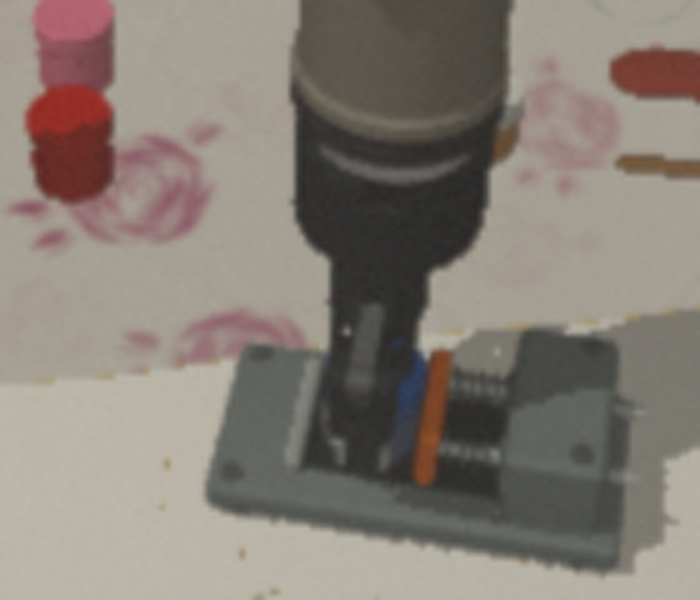

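Emit:
servo_tool:
  increments: [0, 0, 0.5, 0, 0, 0, 30, 0, 0, 0.5, 0, 0, 0, 30, 0, 0, 0.4, 0, 0, 0, 30, 0, 0, 0.3, 0, 0, 0, 30, 0, 0, 0, 0, 0, 0, 30, 0, 0, 0, 0, 0, 0, 30, 0, 0, 0, 0, 0, 0, 30, 0, 0, 0, 0, 0, 0, 30]

```text
clock: 11.6
tcp_pos: [0.4953, -0.1436, 0.0265]
orientation: [1.81, -2.566, -0.002]
contact_force: [-5.9, 1.6, 3.6]
grip_width: 0.0416
```

Emit:
servo_tool:
  increments: [0, 0, 0.4, 0, 0, 0, 30, 0, 0, 0, 0, 0, 0, 30, 0, 0, 0, 0, 0, 0, 30, 0, 0, 0.4, 0, 0, 0, 30, 0, 0, 0, 0, 0, 0, 30, 0, 0, 0, 0, 0, 0, 30, 0, 0, 0, 0, 0, 0, 30, 0, 0, 0, 0, 0, 0, 30]

```text
clock: 12.6
tcp_pos: [0.4954, -0.1436, 0.0264]
orientation: [1.81, -2.566, -0.001]
contact_force: [-8.7, 3.8, 12.3]
grip_width: 0.0411
```

Contact with the seat: Fz rose to 12 N at TCP z 26.4, where 26.2 was expected. Easing back toward the lip, then checking before release.

Emit:
servo_tool:
  increments: [0, 0, -0.4, 0, 0, 0, 30, 0, 0.5, 0, 0, 0, 0, 30, 0, 0.5, 0, 0, 0, 0, 30, 0, 0.5, 0, 0, 0, 0, 30, 0, 0.5, 0, 0, 0, 0, 30, 0, 0.5, 0, 0, 0, 0, 30, 0, 0, 0, 0, 0, 0, 30, 0, 0, 0, 0, 0, 0, 30]

```text
clock: 13.6
tcp_pos: [0.4943, -0.1432, 0.0265]
orientation: [-1.81, 2.567, -0.002]
contact_force: [-0.3, -1.0, 4.5]
grip_width: 0.041
```

Run:
```python
from h import *
save('side','side8');st()
crop('side8',225,180,365,300,5)
p,P,H=cloud('side8','side')
m=(abs(H[...,1])<45)&(H[...,0]>-20)&(H[...,0]<50)&(p[...,0]>p[...,2]+40)&(p[...,0]>1.6*p[...,1])&(H[...,2]>45)
q=H[m]; print(np.median(q,0)[0]-9.1)
```

```text
t 13.65 tcp [ 494.3 -143.2   26.4] xaxis deg -109.62 z [ 0.001 -0.    -1.   ] holder xy 4.1 -0.5 F [-1.3 -1.   4.4] Fh -0.9 M [-0.33  0.33  0.02] w 41.6 q [ 0.27  0.52 -0.13  2.08  0.13  0.55 -1.87]
21.9109703953375
```

View pics/side8_c225_180.png

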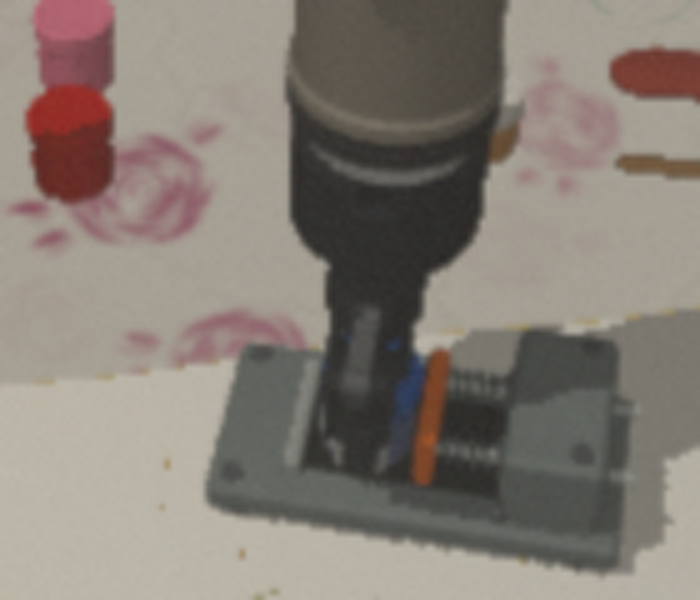

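Emit:
servo_tool:
  increments: [0, 0, -0.5, 0, 0, 0, 30, 0, 0.5, 0, 0, 0, 0, 30, 0, 0.5, 0, 0, 0, 0, 30, 0, 0.5, 0, 0, 0, 0, 30, 0, 0, 0, 0, 0, 0, 30, 0, 0, 0, 0, 0, 0, 30, 0, 0, 0, 0, 0, 0, 30, 0, 0, 0, 0, 0, 0, 30]

```text
clock: 14.65
tcp_pos: [0.4917, -0.1422, 0.0265]
orientation: [1.81, -2.567, -0.001]
contact_force: [-5.1, -0.8, 2.5]
grip_width: 0.0413
```

Run:
```python
from h import *
save('side','side9');st()
for f in('side7','side8','side9'):
    p,P,H=cloud(f,'side')
    m=(abs(H[...,1])<45)&(H[...,0]>-20)&(H[...,0]<50)&(p[...,0]>p[...,2]+40)&(p[...,0]>1.6*p[...,1])&(H[...,2]>45)
    q=H[m]; print(np.median(q,0)[0]-9.1,q[:,0].mean()-9.1)
```

```text
t 14.7 tcp [ 491.7 -142.3   26.5] xaxis deg -109.61 z [-0.001  0.    -1.   ] holder xy 1.3 -0.6 F [-5.2  0.4  2.5] Fh -5.0 M [-0.05  1.02  0.  ] w 41.3 q [ 0.27  0.52 -0.13  2.08  0.12  0.55 -1.87]
22.938514085079298 22.929278092099352
21.9109703953375 21.92837426513205
19.086588609974818 19.213117655177584
```

The jar slid free and the jaw is at about 19 mm, so it is almost at the lip. Releasing in place.

Emit:
servo_tool:
  increments: [0, 0, 0, 0, 0, 0, 46, 0, 0, 0, 0, 0, 0, 55, 0, 0, 0, 0, 0, 0, 70, 0, 0, 0, 0, 0, 0, 85, 0, 0, 0, 0, 0, 0, 85, 0, 0, 0, 0, 0, 0, 85, 0, 0, 0, 0, 0, 0, 85, 0, 0, 0, 0, 0, 0, 85]

```text
clock: 15.7
tcp_pos: [0.4923, -0.1423, 0.0267]
orientation: [-1.811, 2.567, -0.0]
contact_force: [-0.5, -0.2, 0.8]
grip_width: 0.085
```

Run:
```python
from h import *
save('side','side10');st()
crop('side10',225,180,365,300,5)
```

```text
t 15.75 tcp [ 492.3 -142.3   26.7] xaxis deg -109.61 z [ 0. -0. -1.] holder xy 1.9 -0.4 F [ 0.5 -0.4 -0. ] Fh 0.6 M [ 0.03 -0.01 -0.03] w 84.6 q [ 0.27  0.52 -0.13  2.08  0.12  0.55 -1.87]
```

View pics/side10_c225_180.png

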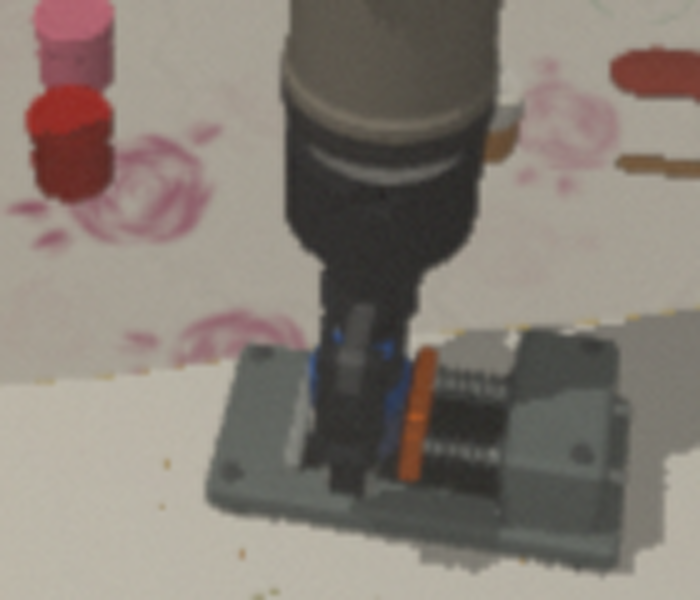

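Released, jar clamped. Going straight up, then aside along −holder‑x for a clear view.

Emit:
servo_tool:
  increments: [0, 0, -15, 0, 0, 0, 85, 0, 0, -20, 0, 0, 0, 85, 0, 0, -30, 0, 0, 0, 85, 0, 0, -40, 0, 0, 0, 85, 0, 0, -40, 0, 0, 0, 85, -50, 0, 0, 0, 0, 0, 85, -55, 0, 0, 0, 0, 0, 85, -55, 0, 0, 0, 0, 0, 85]

```text
clock: 16.75
tcp_pos: [0.5466, 0.0097, 0.1732]
orientation: [-1.809, 2.567, -0.002]
contact_force: [0.3, -0.8, -0.5]
grip_width: 0.0853
```

Emit:
servo_tool:
  increments: [-50, 0, 0, 0, 0, 0, 85, 0, 0, 0, 0, 0, 0, 85, 0, 0, 0, 0, 0, 0, 85, 0, 0, 0, 0, 0, 0, 85, 0, 0, 0, 0, 0, 0, 85, 0, 0, 0, 0, 0, 0, 85, 0, 0, 0, 0, 0, 0, 85, 0, 0, 0, 0, 0, 0, 85]

```text
clock: 17.75
tcp_pos: [0.5628, 0.0554, 0.1717]
orientation: [-1.811, 2.567, 0.0]
contact_force: [-0.2, 0.5, -0.2]
grip_width: 0.0851
```

Run:
```python
from h import *
save('side','side11');save('top','top11');st()
crop('side11',225,180,365,300,5);crop('top11',290,150,400,260,5)
for cam in('side','top'):
    p,P,H=cloud(cam+'11',cam)
    m=(abs(H[...,1])<45)&(H[...,0]>-30)&(H[...,0]<30)&(p[...,2]>p[...,0]+40)&(H[...,2]>61)
    q=H[m]; print(cam,'lid',m.sum(),np.median(q,0),cv2.minEnclosingCircle(q[:,:2].astype(np.float32)))
    # plane fit of lid top
    A=np.c_[q[:,:2],np.ones(len(q))]; print(np.linalg.lstsq(A,q[:,2],rcond=None)[0])
    for f in (cam+'0',cam+'11'):
        p,P,H=cloud(f,cam)
        m=(abs(H[...,1])<45)&(H[...,0]>-20)&(H[...,0]<50)&(p[...,0]>p[...,2]+40)&(p[...,0]>1.6*p[...,1])&(H[...,2]>45)
        print(f,'jaw',np.median(H[m],0), np.percentile(H[m][:,1],[2,98]))
```

```text
t 17.85 tcp [562.7  55.5 171.7] xaxis deg -109.6 z [-0. -0. -1.] holder xy 2.0 209.6 F [-0.5 -1.   0.1] Fh -0.1 M [ 0.04 -0.02  0.  ] w 85.1 q [-0.02  0.38 -0.24  1.87  0.11  0.91 -2.22]
side lid 246 [-0.59599859 -4.32308567 64.42834887] ((-1.5239337682724, -3.7479820251464844), 21.07154083251953)
[1.22814826e-02 1.33416011e-02 6.44835103e+01]
side0 jaw [ 9.18753473 -9.12235702 52.28022472] [-26.96361123  19.32856261]
side11 jaw [25.4354593  -7.78892737 52.43345822] [-27.36498911  19.81437818]
top lid 218 [-2.79811136  0.18030336 63.45688091] ((-2.477365493774414, 0.4787665903568268), 21.166038513183594)
[8.14936266e-03 8.92441082e-04 6.37404725e+01]
top0 jaw [ 6.70989037  1.6230842  50.78327054] [-21.64035729  25.31947459]
top11 jaw [23.90232777  4.09867379 51.56335761] [-21.04210137  26.29429102]
```

View pics/side11_c225_180.png

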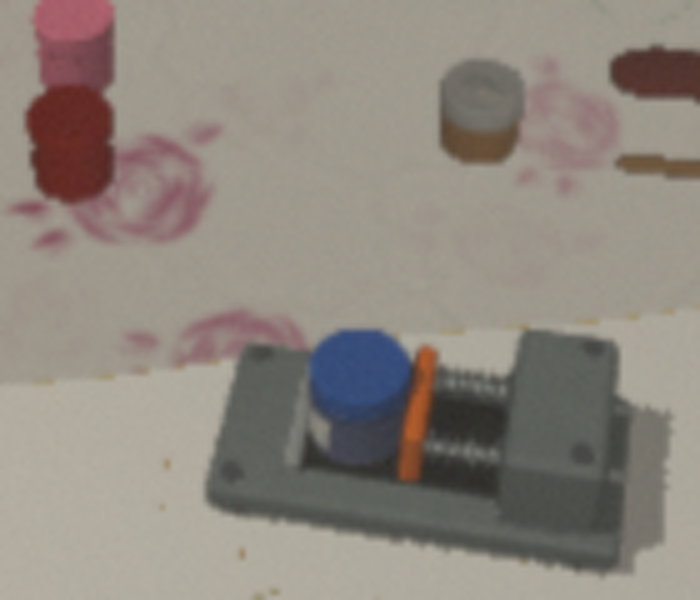

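View pics/top11_c290_150.png

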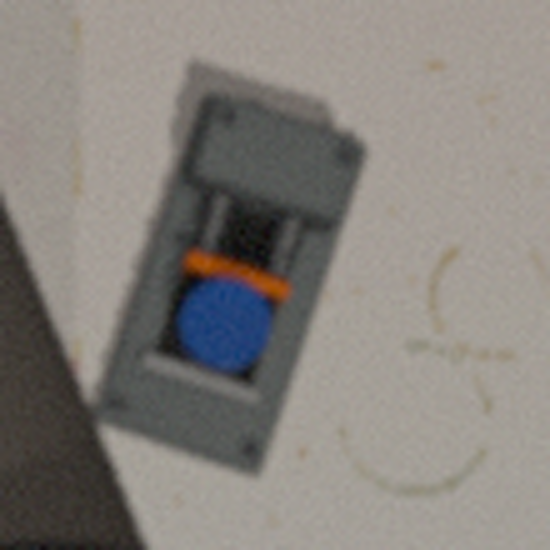

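The side view shows the jar upright at crop (360,395) between the lip (295,420) and the jaw (420,410). In the top view the lid at (225,325) is centred on the jaw. Lid top is at z 64 mm (65 expected), tilt about 1° or less, y offset 2 mm or less, and the robot is clear. Handing in.

```bash
python3 -c "
from bench import *
print(hand_in())"
```

```text
the job is handed in; nothing more can be done
None
```

I loaded the blue-lidded jar from the open middle of the table into the grey holder and handed the job in at about 18 s. `hand_in()` reports no verdict, so the result is judged only by my own checks.

**What I did:** I held the jar about 3.5 mm above the lip and pressed the jaw back about 23 mm. I then lowered the jar until it met the seat (Fz about 12 N), eased it back to within about 1 mm of the lip, let go and moved clear.

**Last checks:**

| Check | Measured | Expected |
|---|---|---|
| Lid top height | 63.5–64.4 mm | 65 mm |
| Tilt | about 1° or less | upright |
| Offset from the middle of the jaw's width | about 2 mm or less | roughly central |
| Jaw travel with the jar clamped | 16.3–17.2 mm | about 18 mm |

- **Jaw travel:** it reads 1 to 2 mm short of the expected value. I put this down to image resolution, because both pictures show the jar held between lip and jaw.
- **Cameras:** the two disagreed with each other by about 4 mm along the holder's y axis. I used their average and compared positions within one camera.
- **First move back toward the lip:** the jar stuck on the seat until I took some downward load off it, then it slid freely.

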